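# Drive a stuck end plug out of a tube with a push stick

## Robot

A 6-joint arm with a two-finger parallel gripper is mounted at the origin on the work surface. World frame = base frame: x ahead of the robot, y to its left, z up, the work surface at z = 0. Lengths are in m, angles in degrees, forces in N, time in s.
With the tool pointing down it reaches from about 0.375 to 0.825 m from the base axis. Payload 5.5 kg.
Tool frame: the origin (TCP) lies at the centre of the arm's flange, where the gripper is bolted on; the fingertips stand 173 mm ahead of it and the grasp point (between the pads) lies 155 mm ahead of it (env.grip_depth is the z of the grasp point in the tool frame, in m); z points along the fingers, y is the line along which they close (so a half turn about z gives the same grasp; the last joint's range is limited). The gripper opens to 85 mm and grips with 20 to 120 N. Pads are 22 mm wide; open, the fingers measure 114 mm over their backs; the gripper's body (76 mm by 85 mm) begins 54 mm behind the grasp point. The pads swing forward as they close: fully open they stand 13 mm farther back than shut.
Start: joints at [70.245, 17.962, -2.699, 69.339, 0, 90], TCP at [0.203, 0.565, 0.405] pointing down, gripper open.
Joint ranges: [-152.73, 152.73], [-39.44, 99.34], [-58.76, 71.6], [-118.89, 123.64], [-81.53, 83.1], [-180, 180]. Speed limits (degrees/s): [136.94, 136.94, 172.46, 180, 180, 180].

## Interface

Orientations are given as [roll, pitch, yaw] about the fixed x, y, z axes, in that order (R = Rz(yaw) Ry(pitch) Rx(roll)).
In Python, from plant import readout, vision, order, env gives the robot as it stands. The module is installed in compiled form; this text tells all that it offers.
- The arm moves only by the tool play_rows, never from a script. Its argument "series" is a list of rows, each a list of 3 entries, a list of its own where there are three numbers: the shift along the world's x, y, z in mm, then the turn, a rotation vector about the world's x, y, z in rad, then the closure, from 0 (fully open) to 1 (shut). In form: [[[tx, ty, tz], [wx, wy, wz], claw], ...]. A call has 1 to 12 rows; each row is the pose to reach, as a shift and turn from the pose commanded when the call began; what a row does not reach only later rows make up. A row lasts 1/12 s, in which the tool goes at most 41.7 mm and 7.16 degrees, less where a joint would pass 70% of its speed; a pose out of reach is approached as far as the arm can. A call with a gripper value outside its range is refused whole. The fingers move at their own pace and stop on an object; the grip force is fixed at half the most. Time passes only in rows, so rows that repeat a pose let the fingers close. It gives the time, the measured TCP pose, the force, the opening and the grip force at its end, in the units of the state.
- readout.sense(): the state, without advancing time (a new reading comes with each control period).
- vision.get_image(name): name is "side" or "top" or "wrist"; returns the picture (384x512x3 uint8, red, green, blue); there is no depth.
- vision.get_calibration(name): a dict with "camera_matrix" (3x3 intrinsics, pixels), "world_from_camera" (4x4, takes a point from camera to world coordinates). Camera axes: x right, y up, looking along -z (the intrinsics and any distortion apply to the point x, -y, -z); pixel columns grow to the right and rows downward; lengths in m; the calibration is good to about 2 mm. A picture is of the moment at which its call begins: read the wrist's pose just before it. get_calibration takes no time and is no camera call; for the wrist camera it gives the pose at the moment of the call.
- order.finish_job(): hands the job in; it is judged then, once.
The state is a dict: "clock": time; "q": joint angles; "dq": joint speeds; "joint_efforts": joint torques, N m; "position": TCP position; "tool_rot": TCP orientation; "force": force on the tool from outside, world axes, zero at the start; "wrist_torque": the same for the moment, N m; "gripper_width": opening from 0.0 (shut) to 1.0 (fully open); "grasp_force": force on a finger pad.
Only numpy, scipy, OpenCV 4.12 (cv2) and the standard library are available. Lean on these libraries where they do the work, as an engineer would, in place of code of your own. Each camera call takes 0.05 s, during which the arm holds its last target. There are 200 camera calls.

## Task

A black plastic plug is stuck inside the short steel tube held in the wooden clamp. Take the one push stick on the mat whose rod is both thin enough and long enough, push the plug with it from the open end right through and out the far end so that it drops into the metal tray, then lay that stick flat back on the mat. Do not touch the plug with the gripper, and leave the other two sticks and the things standing about where they are.

Things in the scene. Friction and masses are not known exactly. Their poses are not given: they have to be found in the camera images.
- clamp: Fixed wooden block (50 x 70 x 50 mm high) holding a level square steel tube 80 mm long, 30 mm outside, bore 24 x 24 mm, with an 8 mm slot along its top showing the plug. Origin: on the shelf under the tube's middle; x along the tube from near end to far end (the push direction), z up. Tube axis at z 65 mm; tube x -40 to 40, block and side cheeks (to z 80) x -38 to 12 mm.
- tube_near (a point): Centre of the bore's mouth at the near end, where the rod goes in (65 mm above the shelf). Its axes are the clamp's.
- tube_far (a point): Centre of the bore's mouth at the far end, above the tray. Its axes are the clamp's.
- plug: Black plastic plug, 26 (x) x 23 x 23 mm, 20 g, wedged by a leaf spring in the bore's side wall; starts inside the tube, centre within 15 mm of its middle. Origin: centre of its underside; x along the tube at the start. Takes about 5 to 15 N to slide. To make it drop, push until the rod's tip stands 10 to 15 mm beyond the far end.
- tray: Open aluminium tray, fixed, 140 (x) x 120 (y) mm, 30 mm high, walls and floor 4 to 5 mm. Origin is the centre of its underside, on the shelf; it lies under the tube's far end and beyond it.
- mat: Rubber tool mat, fixed, 250 (x) x 270 (y) x 6 mm thick. Origin is the centre of its underside, so its top is 6 mm above the origin.
- stick_long: The right push stick: wood, 70 g, square handle 65 x 30 x 30 mm, then a round rod 14 mm thick, 125 mm long, on the handle's centre line; tip 157.5 mm ahead of the origin. Origin: centre of the handle's underside; x points from handle to tip, z up. Starts flat on the mat beside the other two (order varies, 80 mm apart), pointing roughly away from the robot.
- stick_long_tip (a point): Centre of the end face of that stick's rod.
- stick_short: Plain wooden push stick with the same handle and a 14 mm rod only 45 mm long: too short. Origin: centre of the handle's underside; x points from handle to tip, z up. Starts flat on the mat beside the other two (order varies, 80 mm apart), pointing roughly away from the robot.
- stick_thick: Plain wooden push stick with the same handle and a rod 28 mm in diameter, 125 mm long: too thick for the bore. Origin: centre of the handle's underside; x points from handle to tip, z up. Starts flat on the mat beside the other two (order varies, 80 mm apart), pointing roughly away from the robot.
- stapler: Blue stapler, 140 x 36 x 54 mm, loose, standing beyond the work. Origin is the centre of its underside, x along its length.
- bowl: White ceramic bowl of pushpins, 100 mm across, 42 mm high, loose, beyond the work. Origin is the centre of its underside.
- tape_roll: Tan masking tape roll lying flat, 100 mm across, 24 mm high, loose, on the robot's side of the clamp. Origin is the centre of its underside.
Not all that is in view belongs to the job. Leave any green look-alike of the stick_long alone.

How it is judged (in metres and radians):
On the way, in this order (a step that is already met when the one before it is completed fails the run):
1. the long stick's rod is inside the tube from the near end, with the plug still in the tube (x of stick_long_tip in the frame of clamp between -0.036 and 0.01 m and y of stick_long_tip in the frame of clamp between -0.012 and 0.012 m and z of stick_long_tip in the frame of clamp between 0.053 and 0.077 m and x of plug in the frame of clamp between -0.03 and 0.035 m), for 0.05 s.
2. the plug leaves the far end, with the stick's rod through the tube (x of plug in the frame of clamp above 0.046 m and x of stick_long_tip in the frame of clamp between 0.02 and 0.09 m and y of stick_long_tip in the frame of clamp between -0.012 and 0.012 m and z of stick_long_tip in the frame of clamp between 0.053 and 0.077 m).
At the end, for the whole second after the job is handed in: The plug lies at rest in the tray (inside its walls) and the long stick lies flat and at rest with its handle on the mat (origin inside the mat's outline, tip 10 to 33 mm above the mat's underside), clear of the clamp and released (x of plug in the frame of tray between -0.066 and 0.066 m and y of plug in the frame of tray between -0.056 and 0.056 m and z of plug in the frame of tray between 0 and 0.035 m and linear speed of each of plug, stick_long below 0.02 m/s and x of stick_long in the frame of mat between -0.125 and 0.125 m and y of stick_long in the frame of mat between -0.135 and 0.135 m and z of stick_long in the frame of mat between 0 and 0.042 m and z of stick_long_tip in the frame of mat between 0.01 and 0.033 m and contact force between stick_long and clamp below 0.1 N); the robot touches nothing.
It fails at once if the gripper touches the plug (contact force between the fingers and plug above 0.5 N).
It fails at once if one of the other two sticks is moved by more than 30 mm (distance of any of stick_short, stick_thick from where it was at the start of the episode above 0.03 m).
It fails at once if the stapler, bowl or tape roll is moved by more than 30 mm (distance of any of stapler, bowl, tape_roll from where it was at the start of the episode above 0.03 m).
It also fails if it takes over 51 s, if anything falls off the work surface, if the arm or the gripper's body presses on something with over 40 N, if the wrist force passes 120 N, or if a joint passes its speed limit or range.

## Working session

There is one attempt and no reset: what is moved stays moved. The work goes in short steps, Python scripts to look and compute and a tool call to move; the robot and the scene stay as the last step left them, time stands still between calls to the robot, and variables do not carry over. Pictures are saved under pics/ and viewed, at most 10 in all, crops included, and the job is handed in when it is done.

Besides the shell and the picture viewer there is one more tool, called as name([rows], argument=value, ...), one row to a line, values as JSON. play_rows: Moves the arm, as the interface text tells. Its arguments: {"type":"object","properties":{"series":{"type":"array"}},"required":["series"]}

```bash
mkdir -p pics; python3 - <<'E'
from plant import readout, vision, order, env
import cv2
for n in ("top","side"):
    im=vision.get_image(n); cv2.imwrite(f"pics/{n}0.png",im[:,:,::-1])
    c=vision.get_calibration(n); print(n,c)
s=readout.sense(); print(s)
E
```

```text
top {'camera_matrix': array([[364.69198457,   0.        , 260.06448048],
       [  0.        , 364.69198457, 185.89927055],
       [  0.        ,   0.        ,   1.        ]]), 'world_from_camera': array([[ 0.01079107,  0.98783459, -0.15513339,  0.33651211],
       [-0.99987374,  0.00884995, -0.01319783, -0.04970824],
       [-0.01166435,  0.15525623,  0.98780537,  1.08574916],
       [ 0.        ,  0.        ,  0.        ,  1.        ]])}
side {'camera_matrix': array([[373.79029764,   0.        , 261.03833551],
       [  0.        , 373.79029764, 188.25192016],
       [  0.        ,   0.        ,   1.        ]]), 'world_from_camera': array([[-0.99347564,  0.06978145, -0.09020371,  0.43670714],
       [-0.11288911, -0.48942306,  0.86470869,  0.6724757 ],
       [ 0.01619285,  0.86925003,  0.49410745,  0.50736593],
       [ 0.        ,  0.        ,  0.        ,  1.        ]])}
{'clock': 0.1, 'q': array([ 7.02447021e+01,  1.79981597e+01, -2.74823033e+00,  6.93392800e+01,
       -9.67113140e-04,  8.99999076e+01]), 'dq': array([-0.05501053, -0.04787521,  0.1117914 , -0.05173566,  0.04308918,
       -0.07624776]), 'joint_efforts': array([-3.54081958e-04, -5.40767527e+01,  3.40540946e+01,  1.11997270e-02,
        2.81184680e-05,  7.46691882e-06]), 'position': array([0.2027195 , 0.56444859, 0.40394335]), 'tool_rot': array([-1.79914330e+02,  9.66973831e-04,  1.60244796e+02]), 'force': array([-0.09266139,  0.0087985 , -0.64447765]), 'wrist_torque': array([-0.0370911 ,  0.04713175, -0.03540264]), 'grasp_force': 0.0, 'gripper_width': 0.9999449077278283}
```

View pics/top0.png

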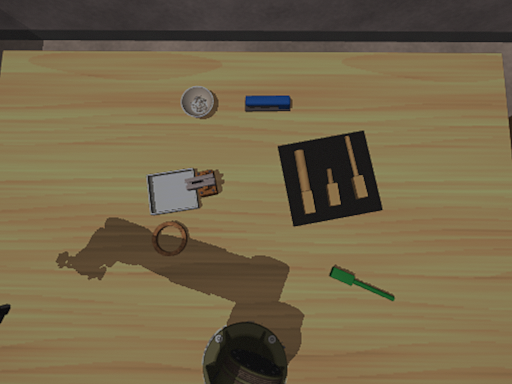

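View pics/side0.png

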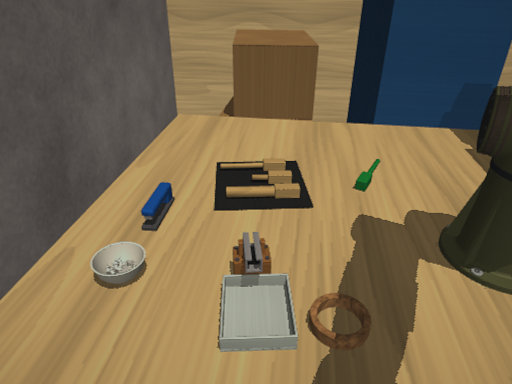

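The top view shows the clamp at (205,183) with the tray to its left, so the push direction is about +y. The mat is at (330,178). The long stick is the rightmost one, with its handle at (360,187) and tip at (348,138). The green decoy is at (360,283).

```bash
python3 - <<'E'
import cv2,numpy as np
t=cv2.imread("pics/top0.png"); s=cv2.imread("pics/side0.png")
R=lambda a,f:cv2.resize(a,None,fx=f,fy=f,interpolation=cv2.INTER_CUBIC)
a=R(t[160:220,140:225],4.7)[:300,:400]   # origin 140,160
b=R(t[130:210,320:385],3.75)[:300,:400]
c=R(s[225:355,205:310],2.3)[:300,:400]
out=np.zeros((600,800,3),np.uint8)
for im,(x,y) in ((a,(0,0)),(b,(400,0)),(c,(0,300))): out[y:y+im.shape[0],x:x+im.shape[1]]=im
cv2.imwrite("pics/c1.png",out)
E
cat > h.py <<'E'
import numpy as np
from plant import readout, vision, order, env
def ray(n,uv,z,c=None):
    c=c or vision.get_calibration(n);K=c["camera_matrix"];T=c["world_from_camera"]
    d=np.linalg.inv(K)@[uv[0],uv[1],1]; d=T[:3,:3]@(d*[1,-1,-1]); o=T[:3,3]
    return o+d*(z-o[2])/d[2]
def proj(n,p,c=None):
    c=c or vision.get_calibration(n);T=c["world_from_camera"]
    q=T[:3,:3].T@(np.array(p)-T[:3,3]); v=c["camera_matrix"]@(q*[1,-1,-1]); return v[:2]/v[2]
E
```

```text
(no output)
```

View pics/c1.png

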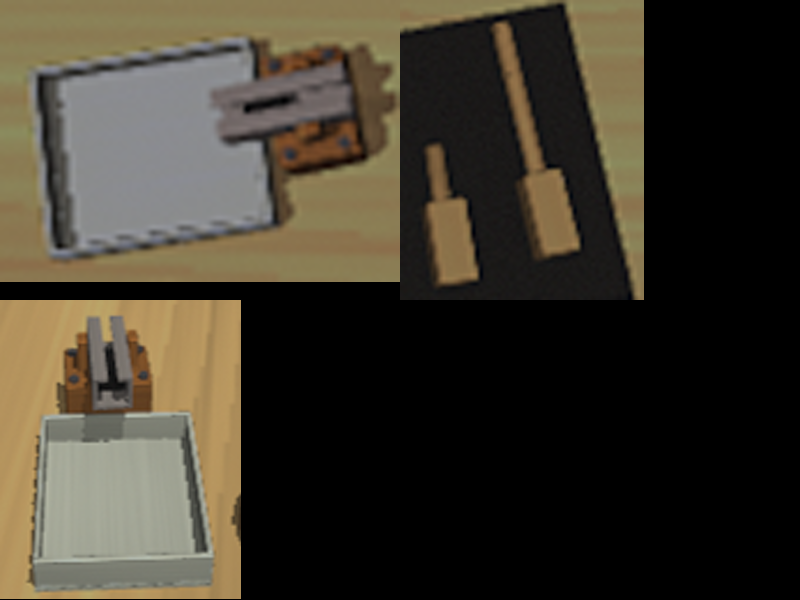

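The crop shows the tube's far end mid-top at (218,115) and its near end at (355,90). The long stick's handle top is centred at (552,213) and its rod tip is at (502,24).

```bash
python3 - <<'E'
from h import *
a=lambda u,v:(140+(u+.5)/4.7-.5,160+(v+.5)/4.7-.5); b=lambda u,v:(320+(u-400+.5)/3.75-.5,130+(v+.5)/3.75-.5)
f=ray("top",a(218,115),.08);n=ray("top",a(355,90),.08);print(f,n,np.linalg.norm(f-n),np.degrees(np.arctan2(*(f-n)[[1,0]])))
h=ray("top",b(552,213),.036);t=ray("top",b(502,24),.021);print(h,t,np.linalg.norm((h-t)[:2]),np.degrees(np.arctan2(*(t-h)[[1,0]])))
for p in [(30,70),(50,258),(278,225),(255,40)]: print(ray("top",a(*p),.03))
print(readout.sense()["tool_rot"], vision.get_calibration("wrist"))
print('side',ray("side",(205+100/2.3,225+20/2.3),.08),ray("side",(205+111/2.3,225+83/2.3),.08))
E
```

```text
[0.4977781  0.17125869 0.08      ] [0.51361516 0.08995031 0.08      ] 0.08283637023765657 101.02193921241522
[ 0.5024082  -0.32639594  0.036     ] [ 0.65809666 -0.29518799  0.021     ] 0.15878549488246996 11.334794341695865
[0.5334037  0.30199131 0.03      ]
[0.41535261 0.28254378 0.03      ]
[0.43716843 0.14208736 0.03      ]
[0.55383312 0.16091654 0.03      ]
[-1.79914330e+02  9.66973831e-04  1.60244796e+02] {'camera_matrix': array([[310.77308424,   0.        , 255.85826871],
       [  0.        , 310.77308424, 188.58316941],
       [  0.        ,   0.        ,   1.        ]]), 'world_from_camera': array([[ 0.33885822, -0.90157239, -0.26896529,  0.13387921],
       [ 0.94083458,  0.32400948,  0.09923782,  0.58839877],
       [-0.00232278, -0.2866794 ,  0.95802376,  0.37248353],
       [ 0.        ,  0.        ,  0.        ,  1.        ]])}
side [0.51864688 0.10196239 0.08      ] [0.4993341  0.17868892 0.08      ]
```

play_rows([
  [[40,-40,0],[0,0,-0.12],0],
  [[70,-75,0],[0,0,-0.24],0],
  [[100,-105,0],[0,0,-0.36],0],
  [[130,-140,0],[0,0,-0.48],0],
  [[160,-170,0],[0,0,-0.6],0],
  [[190,-205,-10],[0,0,-0.72],0],
  [[215,-235,-20],[0,0,-0.84],0],
  [[240,-270,-30],[0,0,-0.96],0],
  [[265,-305,-40],[0,0,-1.08],0],
  [[285,-340,-50],[0,0,-1.2],0],
  [[300,-370,-50],[0,0,-1.32],0],
  [[307,-400,-50],[0,0,-1.44],0],
])

```text
clock: 1.1
position: [0.5061, 0.1753, 0.3541]
tool_rot: [-179.9, 0.0, 77.4]
force: [1.1, -0.4, 0.3]
gripper_width: 1.002
grasp_force: 0.0
```

play_rows([
  [[0,-35,0],[0,0,-0.12],0],
  [[0,-35,0],[0,0,-0.13],0],
  [[0,-35,0],[0,0,-0.13],0],
  [[0,-35,0],[0,0,-0.13],0],
])

```text
clock: 1.43
position: [0.5051, 0.142, 0.3553]
tool_rot: [-180.0, -0.0, 70.3]
force: [0.6, 0.4, 0.8]
gripper_width: 1.006
grasp_force: 0.0
```

```bash
python3 - <<'E'
from h import *
import cv2,pickle
s=readout.sense();print(s["q"],s["position"],s["tool_rot"])
c=vision.get_calibration("wrist");im=vision.get_image("wrist")
pickle.dump(c,open("cw1.pkl","wb"))
cv2.imwrite("pics/w1.png",im[:,:,::-1])
E
```

```text
[ 1.56948487e+01  1.14026032e+01 -1.78347811e+01  6.07753708e+01
  2.94513662e-02  1.25385990e+02] [0.50512859 0.14202034 0.35527392] [-1.79972546e+02 -1.66245826e-02  7.03088515e+01]
```

View pics/w1.png

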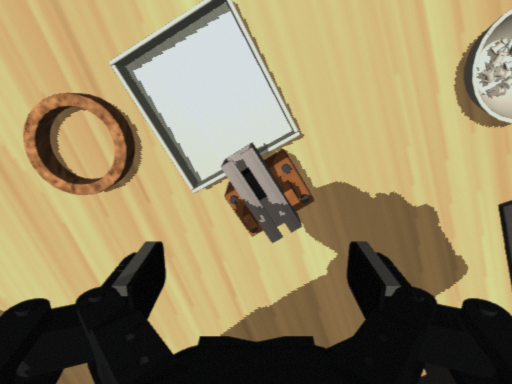

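The tube is in the middle, with its far end near (238,151) over the tray and its near end near (284,232). I'll zoom in to measure the ends.

```bash
python3 - <<'E'
import cv2
t=cv2.imread("pics/w1.png")
cv2.imwrite("pics/c2.png",cv2.resize(t[135:255,205:325],None,fx=5,fy=5,interpolation=cv2.INTER_CUBIC))
E
```

```text
(no output)
```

View pics/c2.png

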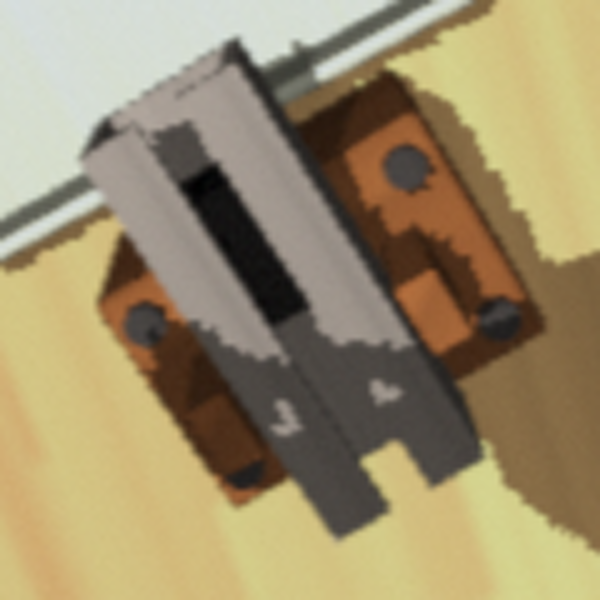

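```bash
python3 - <<'E'
from h import *
import pickle
c=pickle.load(open("cw1.pkl","rb"))
g=lambda u,v:ray("w",(205+(u+.5)/5-.5,135+(v+.5)/5-.5),.08,c)
P={k:g(*v) for k,v in dict(fl=(82,158),fr=(238,70),nl=(340,540),nr=(482,455),slotn=(410,500),pa=(290,312),pb=(195,183)).items()}
print(P)
f=(P['fl']+P['fr'])/2;n=(P['nl']+P['nr'])/2;d=f-n
print(f,n,np.linalg.norm(d),np.degrees(np.arctan2(d[1],d[0])),np.linalg.norm(P['fl']-P['fr']),np.linalg.norm(P['nl']-P['nr']))
s=readout.sense();print(s["position"])
w=s["position"]
E
```

```text
{'fl': array([0.48479473, 0.16837433, 0.08      ]), 'fr': array([0.51317717, 0.17325927, 0.08      ]), 'nl': array([0.50192725, 0.09055758, 0.08      ]), 'nr': array([0.52977122, 0.09746324, 0.08      ]), 'slotn': array([0.51566207, 0.09365305, 0.08      ]), 'pa': array([0.50756071, 0.13259309, 0.08      ]), 'pb': array([0.50041602, 0.15839604, 0.08      ])}
[0.49898595 0.1708168  0.08      ] [0.51584924 0.09401041 0.08      ] 0.07863581776824126 102.38313884034363 0.028799755899005117 0.02868754729908052
[0.50508888 0.14263875 0.35531384]
```

play_rows([
  [[0,-40,0],[0,0,-0.1],0],
  [[0,-80,0],[0,0,-0.2],0],
  [[0,-120,0],[0,0,-0.3],0],
  [[0,-160,-10],[0,0,-0.4],0],
  [[0,-200,-20],[0,0,-0.5],0],
  [[0,-240,-30],[0,0,-0.6],0],
  [[0,-280,-40],[0,0,-0.7],0],
  [[0,-320,-50],[0,0,-0.8],0],
  [[0,-360,-55],[0,0,-0.9],0],
  [[-2,-400,-55],[0,0,-1.0],0],
  [[-3,-440,-55],[0,0,-1.03],0],
  [[-3,-469,-55],[0,0,-1.03],0],
])

```text
clock: 2.48
position: [0.5028, -0.3286, 0.3002]
tool_rot: [180.0, -0.0, 11.3]
force: [0.7, 0.9, -0.7]
gripper_width: 1.002
grasp_force: 0.0
```

play_rows([
  [[0,0,0],[0,0,0],0],
  [[0,0,0],[0,0,0],0],
])

```text
clock: 2.65
position: [0.5029, -0.3271, 0.3]
tool_rot: [-180.0, -0.0, 11.3]
force: [-0.3, 1.4, 0.1]
gripper_width: 0.994
grasp_force: 0.0
```

```bash
python3 - <<'E'
from h import *
import cv2,pickle
s=readout.sense();print(s["q"],s["position"],s["tool_rot"])
c=vision.get_calibration("wrist");im=vision.get_image("wrist")
pickle.dump(c,open("cw2.pkl","wb"))
cv2.imwrite("pics/w2.png",im[:,:,::-1])
cv2.imwrite("pics/w2b.png",cv2.resize(im[:,:,::-1],None,fx=1.56,fy=1.56,interpolation=cv2.INTER_CUBIC))
E
```

```text
[-3.30518915e+01  2.13641699e+01 -1.19648461e+01  5.66801097e+01
  2.77900213e-02  1.35660766e+02] [ 0.50287151 -0.32712533  0.30002389] [-1.79973746e+02 -1.28957685e-02  1.12873369e+01]
```

View pics/w2b.png

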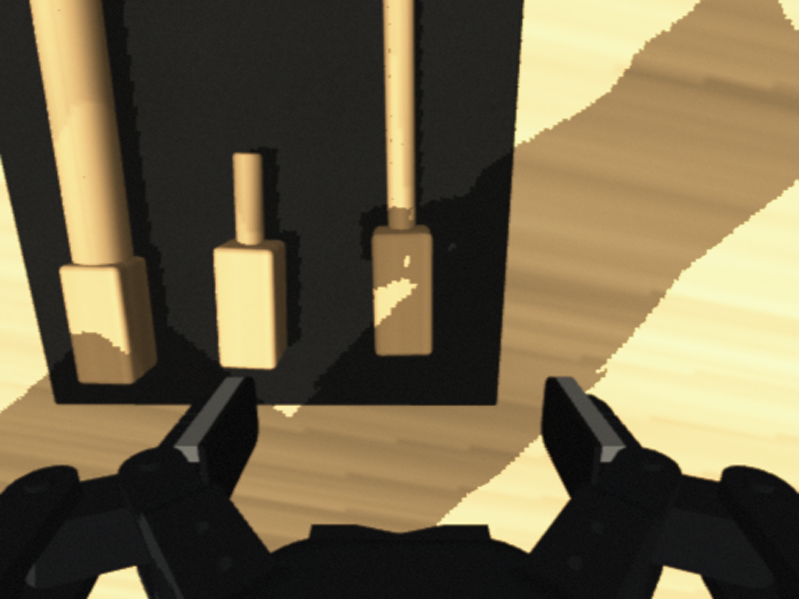

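The long stick's handle top face runs from (372,230) to (432,355), and the rod centre is at x≈400 along it. The stick lies straight ahead and sits between the open fingers.

```bash
python3 - <<'E'
from h import *
import pickle
c=pickle.load(open("cw2.pkl","rb"))
g=lambda u,v,z:ray("w",((u+.5)/1.56-.5,(v+.5)/1.56-.5),z,c)
a=[g(372,231,.036),g(432,229,.036),g(432,355,.036),g(375,355,.036)]
print(np.round(a,4),np.mean(a,0))
# rod top line z=.021+.007
p,q=g(401,215,.028),g(399,3,.028);d=q-p;print(p,q,np.degrees(np.arctan2(d[1],d[0])))
m=[g(522,3,.006),g(496,404,.006)];print(m)
E
```

```text
[[ 0.5347 -0.3079  0.036 ]
 [ 0.5413 -0.3361  0.036 ]
 [ 0.4771 -0.3501  0.036 ]
 [ 0.4713 -0.3211  0.036 ]] [ 0.50609798 -0.32880736  0.036     ]
[ 0.54397932 -0.3203686   0.028     ] [ 0.63463229 -0.30137721  0.028     ] 11.832093092255766
[array([ 0.65164107, -0.35808462,  0.006     ]), array([ 0.44059232, -0.39983261,  0.006     ])]
```

play_rows([
  [[3,-2,-30],[0,0,0.012],0.1],
  [[3,-2,-60],[0,0,0.012],0.2],
  [[3,-2,-85],[0,0,0.012],0.2],
  [[3,-2,-100],[0,0,0.012],0.2],
  [[3,-2,-110],[0,0,0.012],0.2],
  [[3,-2,-115],[0,0,0.012],0.2],
  [[3,-2,-115],[0,0,0.012],0.2],
  [[3,-2,-115],[0,0,0.012],0.2],
])

```text
clock: 3.37
position: [0.5059, -0.3284, 0.1862]
tool_rot: [180.0, -0.0, 12.0]
force: [0.7, -0.2, 0.3]
gripper_width: 0.799
grasp_force: 0.0
```

play_rows([
  [[0,0,0],[0,0,0],0.5],
  [[0,0,0],[0,0,0],0.7],
  [[0,0,0],[0,0,0],0.9],
  [[0,0,0],[0,0,0],1],
  [[0,0,0],[0,0,0],1],
  [[0,0,0],[0,0,0],1],
  [[0,0,0],[0,0,0],1],
  [[0,0,0],[0,0,0],1],
])

```text
clock: 4.03
position: [0.5056, -0.3293, 0.1866]
tool_rot: [179.9, -0.1, 12.0]
force: [-0.5, 0.5, 6.5]
gripper_width: 0.338
grasp_force: 60.4
```

play_rows([
  [[0,0,10],[0,0,0],1],
  [[0,0,40],[0,0,0],1],
  [[0,0,70],[0,0,0],1],
  [[5,20,100],[0,0,0.1],1],
  [[10,50,113],[0,0,0.2],1],
  [[15,80,113],[0,0,0.3],1],
  [[20,110,113],[0,0,0.4],1],
  [[25,140,113],[0,0,0.5],1],
  [[30,170,113],[0,0,0.6],1],
  [[35,200,113],[0,0,0.7],1],
  [[40,225,113],[0,0,0.8],1],
  [[46,240,113],[0,0,0.9],1],
])

```text
clock: 5.03
position: [0.5508, -0.0865, 0.2989]
tool_rot: [-180.0, -0.0, 63.9]
force: [0.1, -0.4, -0.1]
gripper_width: 0.34
grasp_force: 59.5
```

play_rows([
  [[0,8,0],[0,0,0.1],1],
  [[0,8,0],[0,0,0.2],1],
  [[0,8,0],[0,0,0.3],1],
  [[0,8,0],[0,0,0.4],1],
  [[0,8,-10],[0,0,0.5],1],
  [[0,8,-20],[0,0,0.6],1],
  [[0,8,-30],[0,0,0.671],1],
  [[0,8,-40],[0,0,0.671],1],
  [[0,8,-40],[0,0,0.671],1],
  [[0,8,-40],[0,0,0.671],1],
  [[0,8,-40],[0,0,0.671],1],
])

```text
clock: 5.95
position: [0.5513, -0.081, 0.2589]
tool_rot: [180.0, 0.0, 101.9]
force: [-0.9, -0.7, 0.2]
gripper_width: 0.34
grasp_force: 59.5
```

```bash
python3 - <<'E'
from h import *
import cv2
s=readout.sense();print(s["q"],s["position"],s["tool_rot"],s["gripper_width"])
out=[]
a=vision.get_image("side")[:,:,::-1];b=vision.get_image("top")[:,:,::-1]; w=vision.get_image("wrist")[:,:,::-1]
for n,i in (("sideS",a),("topS",b),("wS",w)): cv2.imwrite(f"pics/{n}.png",i)
u=np.array([np.cos(np.radians(102)),np.sin(np.radians(102)),0])
h=np.r_[s["position"][:2],s["position"][2]-.1656]; t=h+.1575*u
R=lambda x,f:cv2.resize(x,None,fx=f,fy=f,interpolation=cv2.INTER_CUBIC)
print(h,t,[proj(n,p) for n in("side","top") for p in (h,t)])
cv2.imwrite("pics/c3.png",np.hstack([R(a[150:300,200:300],4),R(b[140:240,170:270],4).repeat(1,0)[:400].copy() if 0 else cv2.copyMakeBorder(R(b[140:240,170:270],4),0,200,0,0,cv2.BORDER_CONSTANT)]))
E
```

```text
[-8.35633449e+00  1.92092078e+01 -2.10146495e+01  4.97561640e+01
  1.10963120e-03  6.97438075e+01] [ 0.55133408 -0.08098156  0.25889946] [1.79980873e+02 5.87597932e-03 1.01899857e+02] 0.3397123582001477
[ 0.55133408 -0.08098156  0.09329946] [0.51858799 0.07307669 0.09329946] [array([245.71196348, 180.99103328]), array([250.60396825, 219.39945525]), array([276.3198071 , 165.07872656]), array([220.63252267, 176.20141827])]
```

View pics/c3.png

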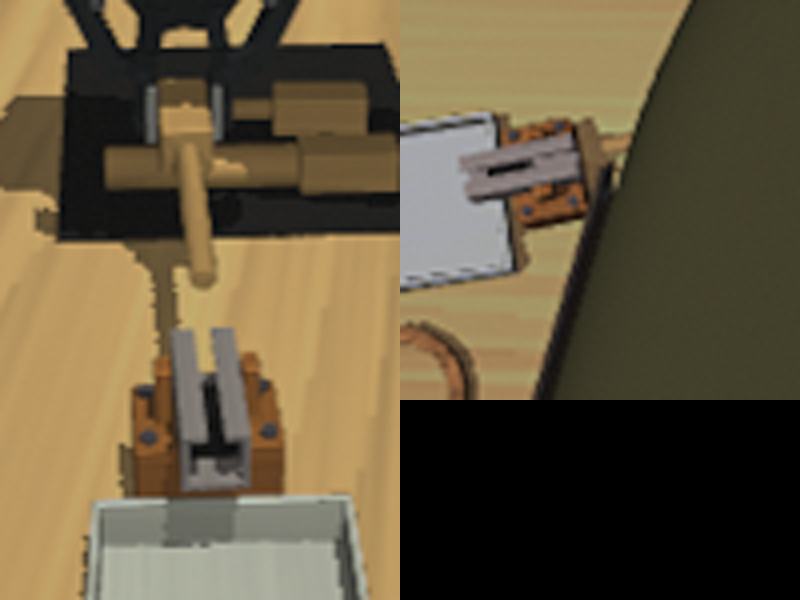

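The side view shows the tip at (251,218), against a predicted (250.6,219.4), so the stick is held as I estimated. Next I'll lower it and ease it into the tube mouth.

play_rows([
  [[0,0,-10],[0,0,0],1],
  [[0,0,-20],[0,0,0],1],
  [[1,0,-28],[0,0,0],1],
  [[1,0,-29],[0,0,0],1],
  [[1,0,-29],[0,0,0],1],
  [[-1,10,-29],[0,0,0],1],
  [[-3,17,-29],[0,0,0],1],
  [[-4,22,-29],[0,0,0],1],
  [[-5,27,-29],[0,0,0],1],
  [[-6,30,-29],[0,0,0],1],
  [[-6,30,-29],[0,0,0],1],
])

```text
clock: 7.02
position: [0.545, -0.05, 0.2296]
tool_rot: [180.0, -0.0, 102.0]
force: [0.5, -0.2, -0.5]
gripper_width: 0.338
grasp_force: 59.5
```

```bash
python3 - <<'E'
from h import *
import cv2
s=readout.sense();print(s["position"],s["tool_rot"],s["force"],s["wrist_torque"])
a=vision.get_image("side")[:,:,::-1]; w=vision.get_image("wrist")[:,:,::-1]
R=lambda x,f:cv2.resize(x,None,fx=f,fy=f,interpolation=cv2.INTER_CUBIC)
cv2.imwrite("pics/c4.png",np.hstack([R(a[180:280,215:285],5),R(w[0:334,128:384],1.5)[:500,:384]]))
E
```

```text
[ 0.545011   -0.05004548  0.22962977] [ 1.79987821e+02 -4.08231612e-03  1.02040129e+02] [ 0.54468529 -0.21090187 -0.52127211] [-0.05583622 -0.02665535 -0.01074318]
```

View pics/c4.png

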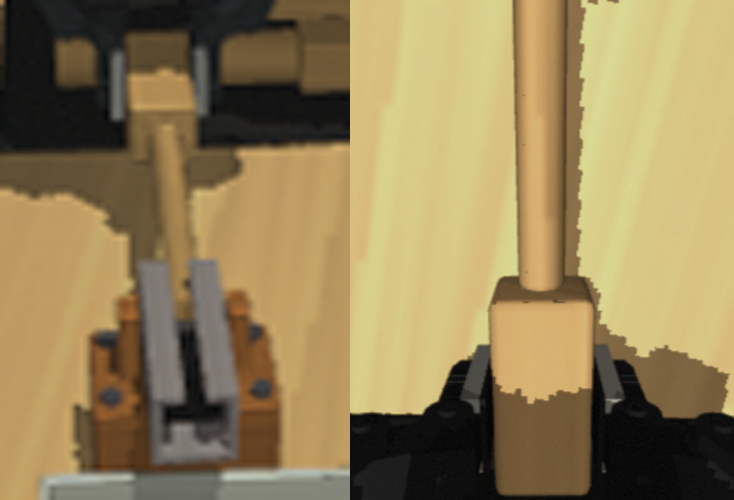

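The rod has entered the mouth centred and reads no contact force, so I'll push in two stages.

play_rows([
  [[-1,5,0],[0,0,0],1],
  [[-2,10,0],[0,0,0],1],
  [[-3,15,0],[0,0,0],1],
  [[-4,20,0],[0,0,0],1],
  [[-5,25,0],[0,0,0],1],
  [[-6,30,0],[0,0,0],1],
  [[-7,35,0],[0,0,0],1],
  [[-8,38,0],[0,0,0],1],
  [[-8,38,0],[0,0,0],1],
])

```text
clock: 7.87
position: [0.5377, -0.0142, 0.23]
tool_rot: [180.0, 0.4, 101.9]
force: [1.4, -11.6, 0.4]
gripper_width: 0.342
grasp_force: 59.8
```

play_rows([
  [[-1,5,0],[0,0,0],1],
  [[-2,10,0],[0,0,0],1],
  [[-3,15,0],[0,0,0],1],
  [[-4,20,0],[0,0,0],1],
  [[-5,25,0],[0,0,0],1],
  [[-6,30,0],[0,0,0],1],
  [[-7,34,0],[0,0,0],1],
  [[-8,38,0],[0,0,0],1],
  [[-9,42,0],[0,0,0],1],
  [[-9,43,0],[0,0,0],1],
  [[-9,43,0],[0,0,0],1],
  [[-9,43,0],[0,0,0],1],
])

```text
clock: 8.87
position: [0.5282, 0.0302, 0.2294]
tool_rot: [180.0, 0.0, 102.0]
force: [-0.2, -0.3, -0.7]
gripper_width: 0.344
grasp_force: 59.5
```

```bash
python3 - <<'E'
from h import *
import cv2
s=readout.sense();print(s["position"],s["tool_rot"],s["force"])
a=vision.get_image("side")[:,:,::-1]; w=vision.get_image("wrist")[:,:,::-1]
R=lambda x,f:cv2.resize(x,None,fx=f,fy=f,interpolation=cv2.INTER_CUBIC)
cv2.imwrite("pics/c5.png",np.hstack([R(a[225:355,205:310],3.8)[:494],R(w[0:330,128:384],1.5)[:494,:384]]))
E
```

```text
[0.52819436 0.03023723 0.22939168] [1.79998336e+02 4.48942249e-03 1.01990846e+02] [-0.215478   -0.25177736 -0.70466232]
```

View pics/c5.png

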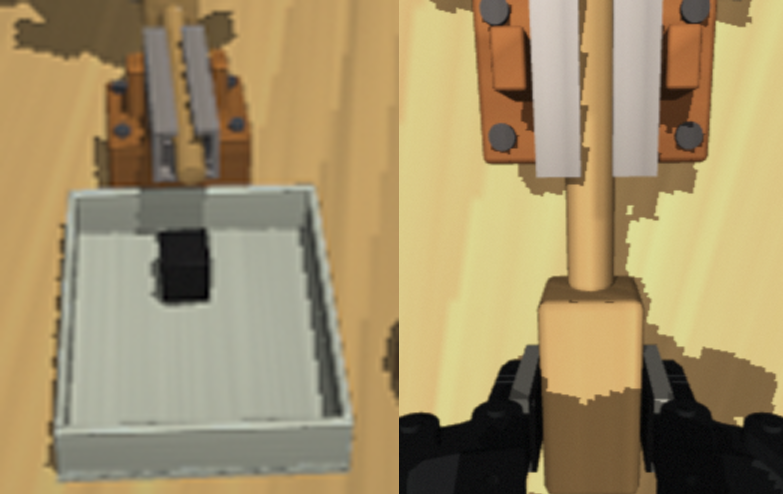

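The plug is lying in the tray. I'll retract the rod along the axis.

play_rows([
  [[2,-8,0],[0,0,0],1],
  [[4,-20,0],[0,0,0],1],
  [[7,-33,0],[0,0,0],1],
  [[10,-47,0],[0,0,0],1],
  [[13,-60,0],[0,0,0],1],
  [[15,-73,0],[0,0,0],1],
  [[18,-86,0],[0,0,0],1],
  [[21,-99,0],[0,0,0],1],
  [[24,-112,0],[0,0,0],1],
  [[25,-120,0],[0,0,0],1],
  [[26,-125,0],[0,0,0],1],
  [[26,-125,0],[0,0,0],1],
])

```text
clock: 9.97
position: [0.5544, -0.096, 0.2294]
tool_rot: [180.0, 0.0, 101.9]
force: [0.0, -0.6, 0.5]
gripper_width: 0.336
grasp_force: 59.6
```

play_rows([
  [[0,0,30],[0,0,0],1],
  [[0,0,60],[0,0,-0.1],1],
  [[0,-20,70],[0,0,-0.2],1],
  [[-5,-40,70],[0,0,-0.3],1],
  [[-10,-60,70],[0,0,-0.4],1],
  [[-15,-80,70],[0,0,-0.5],1],
  [[-20,-100,70],[0,0,-0.6],1],
  [[-25,-120,70],[0,0,-0.7],1],
  [[-30,-140,70],[0,0,-0.8],1],
  [[-35,-165,70],[0,0,-0.9],1],
  [[-40,-190,70],[0,0,-1.0],1],
  [[-45,-215,70],[0,0,-1.1],1],
])

```text
clock: 10.97
position: [0.509, -0.3102, 0.2994]
tool_rot: [-180.0, -0.0, 38.7]
force: [-0.2, -0.3, -0.7]
gripper_width: 0.339
grasp_force: 59.6
```

play_rows([
  [[0,-15,0],[0,0,-0.1],1],
  [[0,-20,0],[0,0,-0.2],1],
  [[0,-20,0],[0,0,-0.3],1],
  [[0,-20,0],[0,0,-0.4],1],
  [[0,-20,0],[0,0,-0.471],1],
  [[0,-20,0],[0,0,-0.471],1],
  [[0,-20,0],[0,0,-0.471],1],
])

```text
clock: 11.55
position: [0.5093, -0.3294, 0.2993]
tool_rot: [-180.0, 0.0, 12.1]
force: [-0.7, 0.1, -0.6]
gripper_width: 0.337
grasp_force: 59.6
```

play_rows([
  [[-3,0,-30],[0,0,0],1],
  [[-3,0,-60],[0,0,0],1],
  [[-3,0,-85],[0,0,0],1],
  [[-3,0,-100],[0,0,0],1],
  [[-3,0,-106],[0,0,0],1],
  [[-3,0,-110],[0,0,0],1],
  [[-3,0,-112],[0,0,0],1],
  [[-3,0,-112],[0,0,0],1],
  [[-3,0,-112],[0,0,0],1],
])

```text
clock: 12.3
position: [0.5068, -0.3302, 0.1886]
tool_rot: [179.9, -0.1, 12.0]
force: [0.4, -0.3, 0.2]
gripper_width: 0.338
grasp_force: 59.6
```

play_rows([
  [[0,0,-1],[0,0,0],1],
  [[0,0,-1],[0,0,0],1],
  [[0,0,-1],[0,0,0],0.6],
  [[0,0,-1],[0,0,0],0.4],
  [[0,0,-1],[0,0,0],0.2],
  [[0,0,-1],[0,0,0],0.2],
  [[0,0,-1],[0,0,0],0.2],
  [[0,0,10],[0,0,0],0.2],
  [[0,0,40],[0,0,0],0.2],
  [[0,0,80],[0,0,0],0.2],
  [[0,0,115],[0,0,0],0.2],
  [[0,0,115],[0,0,0],0.2],
])

```text
clock: 13.3
position: [0.5085, -0.3314, 0.311]
tool_rot: [179.5, -0.5, 12.0]
force: [0.6, -1.0, 0.5]
gripper_width: 0.797
grasp_force: 0.0
```

```bash
python3 - <<'E'
from h import *
import cv2
s=readout.sense();print(s["position"],s["gripper_width"],s["force"])
a=vision.get_image("side")[:,:,::-1]; w=vision.get_image("wrist")[:,:,::-1]
cv2.imwrite("pics/c6.png",np.hstack([cv2.resize(a[120:360,190:330],None,fx=2,fy=2),w.repeat(1,0)[:384].copy() if 0 else cv2.copyMakeBorder(w,0,96,0,0,cv2.BORDER_CONSTANT)]))
E
```

```text
[ 0.50852381 -0.33144621  0.31102008] 0.796936111335222 [ 0.58055215 -1.03228569  0.48044634]
```

View pics/c6.png

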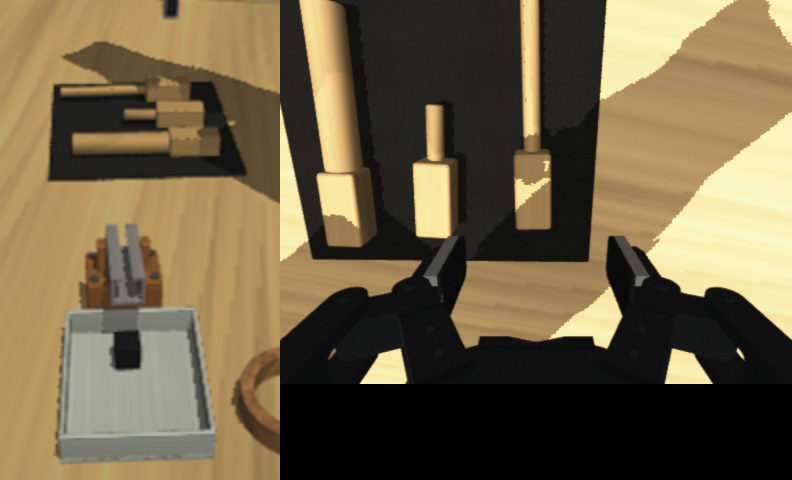

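The long stick lies flat in its old place on the mat, released, with its handle at wrist-picture (533,190). The other two sticks haven't moved, the plug is in the tray, and the gripper is clear of everything.

```bash
python3 -c "
from plant import order; print(order.finish_job())"
```

```text
the job is handed in; nothing more can be done
None
```

The plug was pushed out of the tube into the tray, the long stick is back flat on the mat, and the job was handed in at about 13.4 s; no verdict was returned.

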